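# Ready a chainsaw for pull-starting

## Task

Get the chainsaw on the bench ready to be pull-started by pressing three of its controls lightly with the fingertips, in this order: press the white purge bulb fully down and let it spring back, then press the blue decompression valve fully down (it stays down), then press the green end of the rocker switch fully down so that it stays at run. Do not press the bulb again once the valve is down; do not lift, shove or tip the saw, and leave the other things on the bench where they are.

Things in the scene. Friction and masses are not known exactly. Their poses are not given: they have to be found in the camera images.
- saw: Orange and grey chainsaw, 4 to 6 kg, loose and upright on the bench. Origin on the bench under the middle of the powerhead; x towards the bar nose, y to the saw's left, z up. Powerhead x -125 to 125 mm, y -80 to 80 (clutch cover to -100). Its flat top deck with the three controls is 165 mm above the bench, x -125 to 75. Rear handle to x -305, 150 mm high.
- handle_top (a point): Middle of the black wrap handle, a 22 mm tube that crosses over the saw along its y at x 85 mm; this point is on top of the tube, 214 mm above the bench. The hand guard stands just ahead of it at x 128, up to 202 mm. Beyond it the bar in its black sheath reaches x 438 at y -75, 100 mm high.
- bulb_top (a point): Centre of the top of the white domed purge bulb, 34 mm across, in a black collar at the rear left of the deck (saw x -90, y 48); 186 mm above the bench at rest and it moves with the bulb. It is pressed straight down.
- bulb (a joint): Purge bulb, m: 0 up, 0.006 fully down. Spring: about 0.7 N at once, about 5 N fully down; it springs back when let go.
- valve_top (a point): Centre of the flat top of the blue decompression valve button, 24 mm across, in a black collar near the middle of the deck (saw x -5, y -35); about 185 mm above the bench when up and it moves with the button. It is pressed straight down.
- valve (a joint): Decompression valve, m: 0 up (starts at 0 to 0.0015), 0.006 fully down. Needs about 3 N and stays where it is left; its top then stands 8 mm above the collar.
- switch_run (a point): Point to press, on top of the green (run) end of the rocker switch at the rear right of the deck, 17 mm from its pivot (saw x -82, y -50). It moves with the rocker, from about 187 mm above the bench at stop to 182 at run. Rocker 48 mm along the saw's x, 26 wide; green half towards the bar nose, red half to the rear. Shallow V top. Keep off the red half.
- switch (a joint): Rocker switch, rad: 0 at stop, green half sloping up (starts at 0 to 0.06); 0.30 at run, green half down and level. The pressed half lies level, the other rises outwards. Needs about 2 to 4 N at the green end and stays where it is left.
- oil: Bystander, loose, to be left alone: red bar-oil bottle, 68 mm across, 190 mm tall. Origin at the centre of its underside.
- mug: Bystander, loose, to be left alone: blue mug, 80 mm across, 90 mm tall, handle to its +y. Origin at the centre of its underside.
- screwdriver: Bystander, loose, to be left alone: screwdriver with a yellow handle lying on the bench along its x. Origin at the centre of its underside.
- wrench: Bystander, loose, to be left alone: steel wrench lying on the bench along its x. Origin at the centre of its underside.
- tray: Bystander, loose, to be left alone: yellow open parts tray, 150 x 110 x 50 mm. Origin at the centre of its underside.
- plug: Bystander, loose, to be left alone: spark plug lying on the bench, 70 mm long along its x, 20 mm thick. Origin at the centre of its underside.
- jar: Bystander, loose, to be left alone: green grease jar, 64 mm across, 70 mm tall. Origin at the centre of its underside.

How it is judged:
By the outcome, as a careful person would: the job done as asked, in the order asked, and still so for the second after the job is handed in, with the robot touching nothing.
It also fails if it takes over 42 s, if anything falls off the work surface, if the arm or the gripper's body presses on something with over 40 N, if the wrist force passes 120 N, or if a joint passes its speed limit or range.

## Robot

A 7-joint arm with a two-finger parallel gripper is mounted at the origin on the work surface. World frame = base frame: x ahead of the robot, y to its left, z up, the work surface at z = 0. Lengths are in m, angles in rad, forces in N, time in s.
With the tool pointing down it reaches from about 0.425 to 0.875 m from the base axis. Payload 4.7 kg.
Tool frame: the origin (TCP) lies at the very end of the fingers, on their centre line; the grasp point (between the pads) lies 19 mm behind it; z points along the fingers, y is the line along which they close (so a half turn about z gives the same grasp; the last joint's range is limited). The gripper opens to 87 mm and grips with 3 to 60 N. Pads are 19 mm wide; open, the fingers measure 117 mm over their backs; the gripper's body (75 mm by 190 mm) begins 51 mm behind the grasp point.
Start: joints at [0.014, 0.321, -0.07, 1.45, 0.023, 1.371, -0.057], TCP at [0.65, -0, 0.223] pointing down, gripper open.
Joint ranges: [-2.86, 2.86], [-0.3, 2.09], [-1.38, 1.24], [0.06, 2.45], [-1.56, 4.7], [0.09, 2.05], [-2.69, 2.69]. Speed limits (rad/s): [2.57, 2.57, 3.14, 3.14, 3.14, 3.14, 3.14].

## Interface

Orientations are given as a rotation vector (axis times angle).
In Python, from rig import bot, eoat, kin, camera, get_calibration, finish_job, search_frame, spot_point gives the robot as it stands. Calls block until the motion is done:
- bot.move_to(position, orientation): joint-space move of the TCP to a pose.
- bot.move_straight(position, rotation=None, feed=0.15): straight line of the TCP; rotation=None keeps the orientation; feed is the mean speed in m/s.
- bot.movej(angles): joint-space move.
- eoat.grip(opening, effort=None): finger opening in m; effort is the grip in N (None keeps the last); returns when the fingers have stopped.
- bot.sleep(seconds).
- kin.ik(position, orientation): joint angles nearest the present ones, or None.
- bot.get_obs(): the state.
- camera(name): name is "scene" or "side" or "wrist"; returns the picture (420x560x3 uint8, red, green, blue); there is no depth.
- get_calibration(name): a dict with "fov_y" (degrees; the focal length in pixels is half the picture's height over the tangent of half this angle, whatever the lens; pixels are square), "cx", "cy" (the principal point, pixels), "rvec" (rotation vector, rad) and "tvec" (3), from world to camera coordinates, as OpenCV has them. Camera axes: x right, y down, z forward; pixel columns grow to the right and rows downward; lengths in m; the calibration is good to about 2 mm. A picture is of the moment at which its call begins: read the wrist's pose just before it. get_calibration takes no time and is no camera call; for the wrist camera it gives the pose at the moment of the call.
A pose or a line that the arm cannot do raises bot.Unreachable and nothing moves.
- finish_job(): hands the job in; it is judged then, once.
Trained networks look in the newest picture that a camera, given by its name, has taken for a name from the list of things; names that differ only in an ending like _2 or _b are one class to them, and where a whole thing is asked for, a point or a joint stands for the part that bears it (a point fixed in the world has none). Each returns a list of dicts, best first, with "confidence" (0 to 1); they miss things now and then, are a little off and sometimes report something else, mostly with a low value. They report only what shows in the picture. A call takes as long as a camera call.
- search_frame(target, camera): "position" ([column, row] in pixels, amid what is visible of it).
- spot_point(target, camera): "position" ([column, row] in pixels: a listed point, or the origin of a listed thing).
The state is a dict: "time": time; "q": joint angles; "dq": joint speeds; "joint_efforts": joint torques, N m; "position": TCP position; "ee_rot": TCP orientation; "contact_force": force on the tool from outside, world axes, zero at the start; "torque": the same for the moment, N m; "opening": finger opening in m; "grasp_force": force on a finger pad.
Only numpy, scipy, OpenCV 4.12 (cv2) and the standard library are available. Lean on these libraries where they do the work, as an engineer would, in place of code of your own. Each camera call takes 0.05 s, during which the arm holds its last target. There are 200 camera calls.

## Working session

There is one attempt and no reset: what is moved stays moved. The work goes in short steps, each a Python script; the robot and the scene stay as the last script left them, time stands still between calls to the robot, and variables do not carry over. Pictures are saved under pics/ and viewed, at most 10 in all, crops included, and the job is handed in when it is done.

```bash
mkdir -p pics; ls
cat > h.py <<'E'
from rig import *
import numpy as np, cv2
from scipy.spatial.transform import Rotation as R
def calib(n):
    c=get_calibration(n); f=210/np.tan(np.radians(c["fov_y"])/2)
    return f,c["cx"],c["cy"],R.from_rotvec(c["rvec"]).as_matrix(),np.array(c["tvec"])
def ray(c,px):
    f,cx,cy,Rm,t=c
    return -Rm.T@t, Rm.T@np.array([(px[0]-cx)/f,(px[1]-cy)/f,1])
def at_z(c,px,z):
    o,d=ray(c,px); return o+d*(z-o[2])/d[2]
def proj(c,P):
    f,cx,cy,Rm,t=c; p=Rm@np.array(P)+t; return [cx+f*p[0]/p[2],cy+f*p[1]/p[2]]
def save(n,im): cv2.imwrite("pics/"+n,im[:,:,::-1])
Z=dict(bulb_top=.186,valve_top=.1845,switch_run=.187,handle_top=.214,saw=0)
E
python3 - <<'E'
from h import *
np.set_printoptions(precision=4,suppress=True)
ims=[]
for n in("scene","side","wrist"):
    c=calib(n); im=camera(n); ims.append(im)
    print(n,-c[3].T@c[4])
    for t in Z:
        for r in spot_point(t,n)[:2]: print(t,np.round(r["position"],1),round(r["confidence"],2),at_z(c,r["position"],Z[t]))
save("a.png",ims[0]);save("b.png",ims[1]);save("w.png",ims[2])
o=bot.get_obs();print(o["time"],o["ee_rot"],o["contact_force"])
E
```

```text
pics
scene [ 1.4732 -0.026   0.8707]
valve_top [320.4 200.1] 0.5 [0.578  0.0761 0.1845]
valve_top [145.7 268.5] 0.2 [ 0.8475 -0.329   0.1845]
switch_run [299.  205.6] 0.59 [0.608  0.0172 0.187 ]
handle_top [350.5 185.8] 0.57 [0.5485 0.1575 0.214 ]
saw [317.8 239.1] 0.8 [0.5356 0.0851 0.    ]
side [ 0.2533 -0.7998  0.9271]
bulb_top [255.7 200.5] 0.58 [ 0.509  -0.0161  0.186 ]
bulb_top [205.7 177.9] 0.23 [0.4035 0.1306 0.186 ]
valve_top [267.5 176. ] 0.62 [0.5788 0.0767 0.1845]
switch_run [288.9 185.1] 0.7 [0.6212 0.0122 0.187 ]
handle_top [248.5 153.3] 0.91 [0.5503 0.1673 0.214 ]
saw [259.9 224.3] 0.72 [0.5476 0.0658 0.    ]
wrist [0.6512 0.0659 0.3855]
valve_top [172.5 118.6] 0.6 [0.5852 0.0758 0.1845]
switch_run [215.8 214.5] 0.77 [0.609  0.0166 0.187 ]
0.9 [2.2214 2.2213 0.0001] [-0.4384  0.7951  0.0758]
```

View pics/b.png

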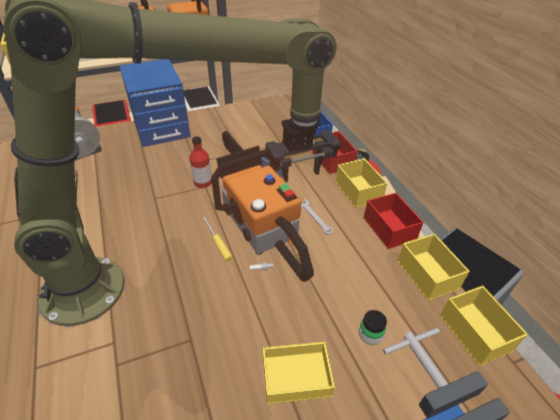

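View pics/w.png

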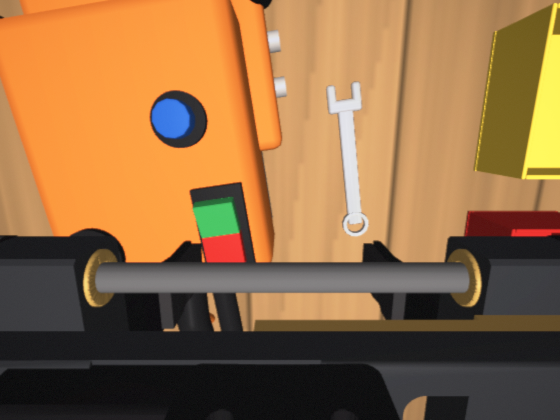

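Run:
```python
from h import *
S=np.array([[-90,48],[-5,-35],[-65,-50],[85,0]])/1e3
W=np.array([[.509,-.0161],[.579,.0763],[.611,.0155],[.5495,.162]])
s=S-S.mean(0);w=W-W.mean(0)
a=np.arctan2((s[:,0]*w[:,1]-s[:,1]*w[:,0]).sum(),(s*w).sum())
M=np.array([[np.cos(a),-np.sin(a)],[np.sin(a),np.cos(a)]])
o=W.mean(0)-M@S.mean(0)
print(np.degrees(a),o,(S@M.T+o).round(4),W)
```

```text
93.76934754595706 [0.55166238 0.07752634] [[ 0.5097 -0.0154]
 [ 0.5869  0.0748]
 [ 0.6058  0.016 ]
 [ 0.5461  0.1623]] [[ 0.509  -0.0161]
 [ 0.579   0.0763]
 [ 0.611   0.0155]
 [ 0.5495  0.162 ]]
```

Run:
```python
from h import *
np.set_printoptions(precision=4,suppress=True)
rot=(R.from_euler('z',10,degrees=True)*R.from_rotvec([2.22144,2.22144,0])).as_rotvec()
eoat.grip(0.0,10)
bot.move_to([.57,-.085,.31],rot)
c=calib("wrist"); im=camera("wrist"); save("w2.png",im); print(-c[3].T@c[4],c[0])
for t in Z:
    for r in spot_point(t,"wrist")[:2]: print(t,np.round(r["position"],1),round(r["confidence"],2),at_z(c,r["position"],Z[t]))
o=bot.get_obs();print(o["time"],o["position"],o["contact_force"],o["opening"])
```

```text
[ 0.5598 -0.0197  0.473 ] 318.2798749224123
bulb_top [231.  126.5] 0.61 [ 0.5156 -0.0198  0.186 ]
valve_top [335.   20.4] 0.71 [0.5872 0.0771 0.1845]
valve_top [288.3  63.1] 0.7 [0.5556 0.0392 0.1845]
switch_run [345.1 103.4] 0.82 [0.6089 0.0159 0.187 ]
saw [287.5  63. ] 0.81 [0.5518 0.0767 0.    ]
3.3583 [ 0.5702 -0.0839  0.3087] [0.9181 0.0899 0.5651] 0.0005964862784517693
```

View pics/w2.png

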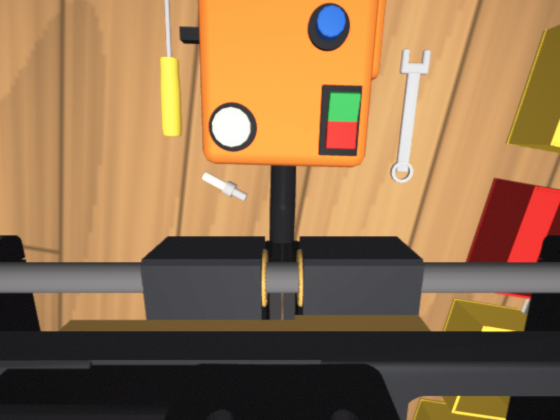

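```bash
cat >> h.py <<'E'
ROT=(R.from_euler('z',8,degrees=True)*R.from_rotvec([2.22144,2.22144,0])).as_rotvec()
def press(x,y,ztop,flim,zmin,zsafe=.235):
    """over the point, down in 1 mm steps until flim or zmin, back up"""
    bot.move_to([x,y,zsafe],ROT)
    bot.move_straight([x,y,ztop+.006],feed=.08); bot.sleep(.15)
    f0=np.array(bot.get_obs()["contact_force"]); z=ztop+.006; log=[]
    while z>zmin:
        z-=.001; bot.move_straight([x,y,z],feed=.02); bot.sleep(.05)
        o=bot.get_obs(); f=np.array(o["contact_force"])-f0
        log.append((round(1e3*o["position"][2],1),round(f[2],1),round(np.hypot(*f[:2]),1)))
        if f[2]>flim: break
    bot.move_straight([x,y,zsafe],feed=.1)
    print(log, o["position"][:2], bot.get_obs()["time"])
E
python3 - <<'E'
from h import *
b,v,s=[.514,-.0185],[.584,.077],[.609,.016]
press(*b,.186,8.5,.176)
E
```

```text
[(np.float64(191.2), np.float64(-0.2), np.float64(1.0)), (np.float64(189.9), np.float64(-0.6), np.float64(0.8)), (np.float64(189.0), np.float64(-0.1), np.float64(1.4)), (np.float64(188.0), np.float64(-0.4), np.float64(0.7)), (np.float64(186.9), np.float64(1.6), np.float64(0.6)), (np.float64(186.1), np.float64(0.5), np.float64(0.4)), (np.float64(185.1), np.float64(1.1), np.float64(0.6)), (np.float64(184.1), np.float64(2.9), np.float64(0.1)), (np.float64(183.1), np.float64(2.5), np.float64(0.5)), (np.float64(182.1), np.float64(3.3), np.float64(1.5)), (np.float64(181.2), np.float64(3.9), np.float64(0.3)), (np.float64(180.2), np.float64(4.7), np.float64(0.3)), (np.float64(179.8), np.float64(8.1), np.float64(0.9)), (np.float64(179.6), np.float64(13.0), np.float64(2.3))] [ 0.51422672 -0.01852292] 9.6417
```

Run:
```python
from h import *
press(.584,.077,.185,9,.175)
c=calib("wrist"); im=camera("wrist"); save("w3.png",im)
for t in ("switch_run","bulb_top"):
    for r in spot_point(t,"wrist")[:1]: print(t,r["position"],r["confidence"],at_z(c,r["position"],Z[t]))
press(.6087,.0175,.187,9,.177)
bot.move_to([.57,-.085,.31],ROT)
c=calib("wrist"); im=camera("wrist"); save("w4.png",im)
for t in ("bulb_top","valve_top","switch_run"):
    for r in spot_point(t,"wrist")[:1]: print(t,r["position"],r["confidence"],at_z(c,r["position"],Z[t]))
print(bot.get_obs()["time"])
```

```text
[(np.float64(190.1), np.float64(0.2), np.float64(0.4)), (np.float64(189.0), np.float64(-0.4), np.float64(0.9)), (np.float64(187.9), np.float64(0.9), np.float64(0.8)), (np.float64(186.9), np.float64(0.5), np.float64(0.8)), (np.float64(186.0), np.float64(0.0), np.float64(0.9)), (np.float64(185.1), np.float64(-0.2), np.float64(0.6)), (np.float64(184.2), np.float64(1.4), np.float64(0.8)), (np.float64(183.0), np.float64(2.5), np.float64(0.9)), (np.float64(181.9), np.float64(2.1), np.float64(0.5)), (np.float64(180.9), np.float64(0.7), np.float64(1.1)), (np.float64(179.9), np.float64(1.1), np.float64(0.2)), (np.float64(179.4), np.float64(5.4), np.float64(0.5)), (np.float64(179.4), np.float64(9.3), np.float64(3.0))] [0.58411121 0.07704786] 15.65
[(np.float64(192.1), np.float64(0.4), np.float64(1.2)), (np.float64(190.9), np.float64(-0.4), np.float64(0.2)), (np.float64(189.9), np.float64(0.2), np.float64(1.6)), (np.float64(189.1), np.float64(0.9), np.float64(1.5)), (np.float64(188.2), np.float64(1.7), np.float64(1.9)), (np.float64(187.1), np.float64(1.6), np.float64(0.9)), (np.float64(185.9), np.float64(2.3), np.float64(1.0)), (np.float64(184.8), np.float64(2.3), np.float64(2.1)), (np.float64(183.8), np.float64(0.7), np.float64(1.2)), (np.float64(183.0), np.float64(2.0), np.float64(1.3)), (np.float64(182.9), np.float64(6.2), np.float64(2.3)), (np.float64(182.8), np.float64(9.7), np.float64(3.0))] [0.60867433 0.01746039] 21.2833
bulb_top [227.3, 125.9] 0.6 [ 0.51411772 -0.01856825  0.186     ]
valve_top [325.7, 16.8] 0.98 [0.58436945 0.07705445 0.1845    ]
switch_run [341.3, 98.1] 0.78 [0.60779203 0.01739181 0.187     ]
22.075
```

View pics/w4.png

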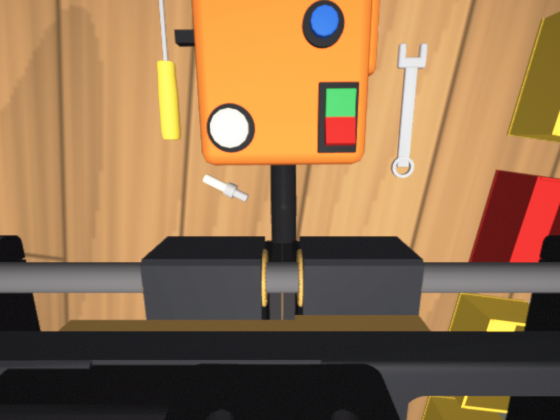

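Run:
```python
from h import *
press(.6082,.0195,.180,14,.176)
bot.move_to([.60,-.085,.31],ROT)
o=bot.get_obs();print(o["time"],o["contact_force"])
im=camera("wrist"); save("w5.png",cv2.resize(im[0:180,180:420],None,fx=3,fy=3,interpolation=cv2.INTER_CUBIC))
```

```text
[(np.float64(185.1), np.float64(0.6), np.float64(1.2)), (np.float64(183.9), np.float64(-1.0), np.float64(0.9)), (np.float64(183.0), np.float64(-0.5), np.float64(1.1)), (np.float64(182.9), np.float64(5.2), np.float64(1.1)), (np.float64(182.8), np.float64(8.9), np.float64(2.0)), (np.float64(182.8), np.float64(12.0), np.float64(4.6)), (np.float64(182.7), np.float64(16.3), np.float64(5.4))] [0.60841073 0.01954674] 26.3917
26.975 [-1.08650356  0.57740981 -0.97422278]
```

View pics/w5.png

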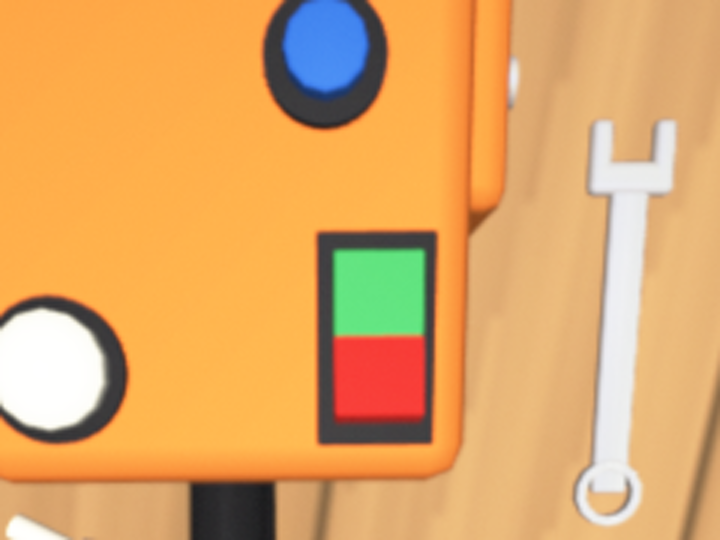

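The crop shows the green half flat in its frame and the red end raised, with its dark end face visible at about (380,418). The valve at (325,45) is low in its collar and the bulb at (45,370) is up. All three presses ended on a hard stop.

```bash
python3 -c "
from rig import *
print(finish_job())"
```

```text
the job is handed in; nothing more can be done
None
```

I pressed the bulb, then the valve, then the green end of the switch, each to its hard stop; the last picture shows the bulb back up, the valve down and the switch at run, and I handed the job in at about 27 s of the 42 s.

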